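# Stack driftwood offcuts into a level stand

## Task

Make a little stand for the lantern out of the sawn driftwood offcuts. Pull the cabinet's top drawer right out to its stop and leave it out, then take the two wedge-shaped offcuts from it and pile them on the grey driftwood block where it stands: the larger reddish one squarely on the clear part of the block's sloping top, beside the knot, and the smaller pale one squarely on that, each turned so that it sits firmly without rocking and the top of the pile comes out level. Set them down rather than dropping them, and leave the block and the grooming things, the bottle and the potted plant where they are.

Things in the scene. Friction and masses are not known exactly. Their poses are not given: they have to be found in the camera images.
- cabinet_drawer0 (a joint): Slide of the top drawer along the handle's -x: 0 m shut, 0.1576 m at the stop; starts up to 12 mm ajar; about 1 N of friction, stays where left. Inside 185 (x) by 278 (y); floor at z = 0.095, side walls to z = 0.148, front to z = 0.158. Both offcuts lie in it side by side about 65 left and right of its middle, thick ends about to +x (the back), hidden while shut.
- cabinet_drawer0_handle (a point): Middle of the handle of the top drawer of the low wooden cabinet (fixed; 230 deep, 320 wide, 170 high, two white fronts facing roughly the robot). Round steel bar 11 thick, 120 long, centre line 35 in front of the drawer front, at z = 0.132, 38 below the cabinet's top. Axes as the cabinet's: the bar runs along y, the drawer slides out along -x, z up. Moves with the drawer.
- base_block: Grey driftwood block, 170 long (x), 120 wide (y), about 0.8 kg, loose but to stay put. Origin at the centre of its underside, z up. Its sawn top slopes down by 14 degrees towards +x: 79 high at the -x end (dark bark on that end face), 58 at the middle, 37 at the +x end. A dark round knot stands 8 proud of the top near the high end, at x -62, y +34 (footprint about 16 radius).
- base_seat (a point): Centre of the clear part of the grey block's sloping top (block frame: x 8, y -8, z 56). Its x axis points downhill along the sloping face, its z axis is the normal of the face (14 degrees off vertical).
- lower_offcut: Larger, reddish-brown driftwood wedge, 116 long (x), 56 wide (y), about 0.17 kg. Origin at the centre of its underside, at the feet of four low bumps 1.5 proud. x points to the thick end (dark bark on that end), z is the underside's normal. Thickness 31 at the thin end, 38 at the middle, 45 at the thick end (7 degrees). Long sides flat, parallel and upright over the middle 65: grip across y.
- lower_offcut_top (a point): Centre of the reddish wedge's top face, 38 above its origin; z is the normal of the top face (7 degrees off the underside's normal), x lies in the face towards the thick end. Lying on the block with the thick end straight downhill this face still slopes 7 degrees the same way.
- upper_offcut: Smaller, pale driftwood wedge, 96 long (x), 48 wide (y), about 0.11 kg (varies). Origin at the centre of its underside (at the feet of its four low bumps); x points to the thick end (dark bark on that end face), z is the normal of the underside. Thickness 28 at the thin end, 34 at the middle, 40 at the thick end (7 degrees). Flat parallel long sides over the middle 55 of its length: grip across y.
- upper_offcut_top (a point): Centre of the pale wedge's top face, 34 above its origin; z is the normal of that face, x lies in it towards the thick end. This face is to finish level.
- clipper_case: Bystander: standing aluminium cylinder with a flip lid, 66 diameter, 154 high. Origin at the centre of its underside.
- trimmer: Bystander: red hair trimmer lying flat, 150 long, 40 wide, 30 high. Origin under its middle.
- comb: Bystander: wooden comb lying flat, 170 long, 38 wide, 7 high. Origin under its middle.
- hair_clip: Bystander: steel hair clip lying flat, 95 long, 14 wide, 18 high. Origin under its middle.
- succulent: Bystander: succulent in a terracotta pot, 104 diameter, about 120 high. Origin at the centre of its underside.
- spray_bottle: Bystander: amber bottle with a black cap, 60 diameter, 170 high. Origin at the centre of its underside.
- neck_brush: Bystander: neck brush lying flat, 150 long, 50 wide, 22 high. Origin under its middle.

How it is judged:
By the outcome, as a careful person would: the job done as asked, in the order asked, and still so for the second after the job is handed in, with the robot touching nothing.
It also fails if it takes over 72 s, if anything falls off the work surface, if the arm or the gripper's body presses on something with over 40 N, if the wrist force passes 120 N, or if a joint passes its speed limit or range.

## Robot

A 6-joint arm with a two-finger parallel gripper is mounted at the origin on the work surface. World frame = base frame: x ahead of the robot, y to its left, z up, the work surface at z = 0. Lengths are in m, angles in rad, forces in N, time in s.
With the tool pointing down it reaches from about 0.325 to 0.925 m from the base axis. Payload 3.1 kg.
Tool frame: the origin (TCP) lies at the very end of the fingers, on their centre line; the grasp point (between the pads) lies 19 mm behind it; z points along the fingers, y is the line along which they close (so a half turn about z gives the same grasp; the last joint's range is limited). The gripper opens to 85 mm and grips with 20 to 120 N. Pads are 22 mm wide; open, the fingers measure 114 mm over their backs; the gripper's body (76 mm by 85 mm) begins 54 mm behind the grasp point. The pads swing forward as they close: fully open they stand 13 mm farther back than shut.
Start: joints at [-1.24, 0.217, 1.613, -0, 1.311, -0.112], TCP at [0.268, -0.565, 0.231] pointing down, gripper open.
Joint ranges: [-2.75, 2.75], [-0.78, 2.1], [0.31, 2.55], [-1.13, 4.27], [0.13, 2.63], [-2.58, 2.58]. Speed limits (rad/s): [2.79, 2.79, 3.14, 3.14, 3.14, 3.14].

## Interface

Orientations are given as a rotation vector (axis times angle).
In Python, from rig import robot, eyes, order, boxes_of gives the robot as it stands.
- The arm moves only by the tool play_rows, never from a script. Its argument "series" is a list of rows, each a list of 7 numbers: the shift along the tool's x, y, z each as a share of 0.05 m, from -1 to 1, then the turn, a rotation vector about the tool's x, y, z each as a share of 8 degrees, from -1 to 1, then the opening in per cent of the stroke, from 0 (shut) to 100 (fully open). In form: [[tx, ty, tz, wx, wy, wz, gripper], ...]. A call has 1 to 5 rows; each row shifts and turns the commanded pose from where the row before left it, along the tool's axes as they then stand; what a row does not reach is not made up. A row lasts 1/8 s, in which the tool goes at most 62.5 mm and 10.7 degrees, less where a joint would pass 70% of its speed; a pose out of reach is approached as far as the arm can. A call with a number of a shift or a turn outside -1 to 1 is refused whole. A call with a gripper value outside its range is refused whole. The fingers move at their own pace and stop on an object; "grip_force" is the grip in N (left out, the last holds). Time passes only in rows, so rows that do not move let the fingers close. It gives the time, the measured TCP pose, the force, the opening and the grip force at its end, in the units of the state.
- robot.state(): the state, without advancing time (a new reading comes with each control period).
- eyes.read_camera(name): name is "side" or "top"; returns the picture (400x640x3 uint8, red, green, blue); there is no depth.
- eyes.camera_info(name): a dict with "mtx" (3x3 intrinsics, pixels), "extrinsics" (4x4, takes a point from world to camera coordinates). Camera axes: x right, y down, z forward; pixel columns grow to the right and rows downward; lengths in m; the calibration is good to about 2 mm. A picture is of the moment at which its call begins. camera_info takes no time and is no camera call.
- order.sign_off(): hands the job in; it is judged then, once.
Trained networks look in the newest picture that a camera, given by its name, has taken for a name from the list of things; names that differ only in an ending like _2 or _b are one class to them, and where a whole thing is asked for, a point or a joint stands for the part that bears it (a point fixed in the world has none). Each returns a list of dicts, best first, with "conf" (0 to 1); they miss things now and then, are a little off and sometimes report something else, mostly with a low value. They report only what shows in the picture. A call takes as long as a camera call.
- boxes_of(camera, label): "extent" ([left, top, width, height] in pixels, round what is visible of it).
The state is a dict: "t": time; "q": joint angles; "joint_vel": joint speeds; "joint_torque": joint torques, N m; "ee_pos": TCP position; "orientation": TCP orientation; "ft_force": force on the tool from outside, world axes, zero at the start; "torque": the same for the moment, N m; "opening": finger opening in m; "grip_force": force on a finger pad.
Only numpy, scipy, OpenCV 4.12 (cv2) and the standard library are available. Lean on these libraries where they do the work, as an engineer would, in place of code of your own. Each camera call takes 0.05 s, during which the arm holds its last target. There are 200 camera calls.

## Working session

There is one attempt and no reset: what is moved stays moved. The work goes in short steps, Python scripts to look and compute and a tool call to move; the robot and the scene stay as the last step left them, time stands still between calls to the robot, and variables do not carry over. Pictures are saved under pics/ and viewed, at most 10 in all, crops included, and the job is handed in when it is done.

Besides the shell and the picture viewer there is one more tool, called after "Emit:" as a command line: name --pt "numbers of a row" for each row, then --argument value for the rest. play_rows: Moves the arm, as the interface text tells. Its arguments: {"type":"object","properties":{"series":{"type":"array","items":{"type":"array","items":{"type":"number"}}},"grip_force":{"type":"number"}},"required":["series"]}

```bash
ls; mkdir -p pics
python3 - <<'E'
from rig import robot, eyes, order, boxes_of
import cv2, numpy as np
s=robot.state(); print({k:np.round(v,3).tolist() for k,v in s.items()})
for c in ("side","top"):
    im=eyes.read_camera(c); cv2.imwrite(f"pics/{c}0.png",im[:,:,::-1])
    i=eyes.camera_info(c); print(c,np.round(i["mtx"],1).tolist(),np.round(i["extrinsics"],4).tolist())
    for l in ("cabinet_drawer0_handle","base_block"):
        print(l,boxes_of(c,l)[:2])
E
```

```text
pics
{'t': 0.0, 'q': [-1.24, 0.218, 1.615, 0.0, 1.311, -0.112], 'joint_vel': [-0.001, -0.0, 0.001, -0.0, 0.0, 0.0], 'joint_torque': [-0.001, -39.685, -30.386, -0.0, 0.01, -0.0], 'ee_pos': [0.268, -0.564, 0.23], 'orientation': [-3.063, -0.689, 0.0], 'ft_force': [-0.261, 0.223, 0.157], 'torque': [-0.025, -0.009, 0.009], 'grip_force': 0.0, 'opening': 0.085}
side [[417.3, 0.0, 323.5], [0.0, 417.3, 202.3], [0.0, 0.0, 1.0]] [[-0.9755, -0.2198, 0.0058, 0.5322], [-0.1371, 0.5874, -0.7976, 0.1841], [0.1719, -0.7788, -0.6032, 1.1512], [0.0, 0.0, 0.0, 1.0]]
cabinet_drawer0_handle [{'extent': [263.3, 138.7, 83.1, 48.1], 'conf': 0.6}]
base_block [{'extent': [296.8, 257.9, 73.3, 69.5], 'conf': 0.65}]
top [[506.2, 0.0, 317.4], [0.0, 506.2, 205.8], [0.0, 0.0, 1.0]] [[-0.0277, -0.9996, -0.0023, -0.0081], [-0.9943, 0.0278, -0.103, 0.5505], [0.103, -0.0006, -0.9947, 1.9698], [0.0, 0.0, 0.0, 1.0]]
cabinet_drawer0_handle [{'extent': [336.5, 146.9, 64.9, 53.3], 'conf': 0.91}]
base_block [{'extent': [233.4, 207.2, 45.3, 37.5], 'conf': 0.8}, {'extent': [227.4, 147.3, 26.1, 29.6], 'conf': 0.47}]
```

View pics/side0.png

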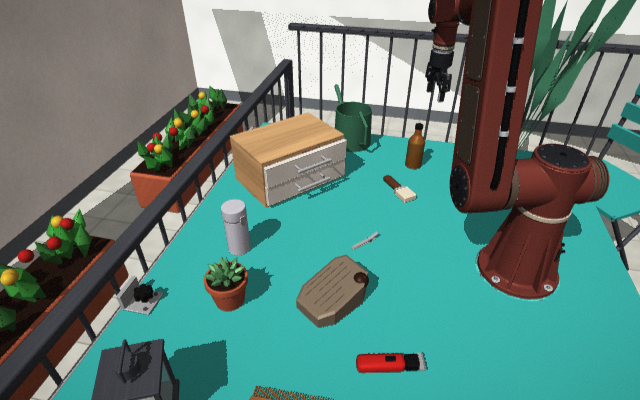

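Run:
```python
import cv2
im=cv2.imread("pics/top0.png")[100:300,180:440]
cv2.imwrite("pics/top0c.png",cv2.resize(im,None,fx=3,fy=3,interpolation=cv2.INTER_CUBIC))
```

```text
(no output)
```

View pics/top0c.png

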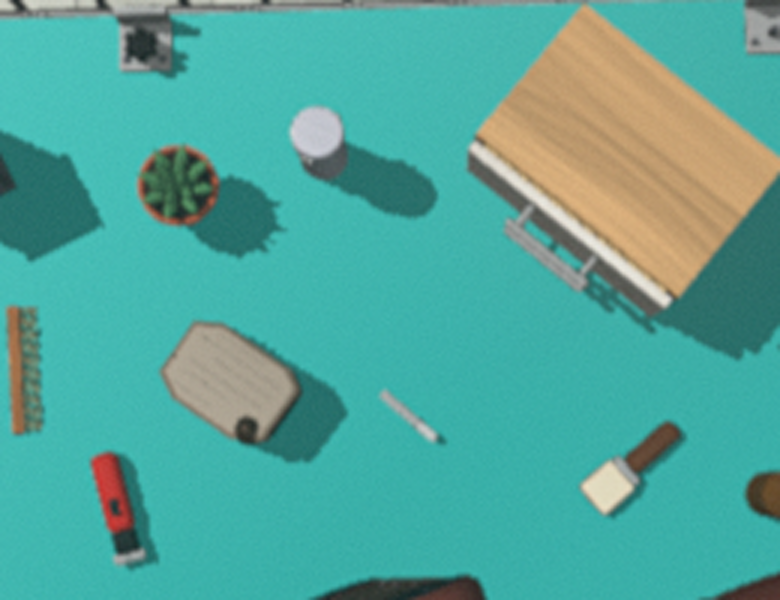

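The side view shows the cabinet near (290,160) and the block near (333,290), with its knot at (360,278). In the top crop, the handle bar runs (510,225)–(585,285), and the block is centred near (230,380) with its knot at (247,428). Next I'll fit poses.

```bash
cat > h.py <<'E'
import numpy as np, cv2
from scipy.optimize import minimize
from scipy.spatial.transform import Rotation as R
from rig import robot, eyes, order, boxes_of
CAM={c:(np.array(eyes.camera_info(c)["mtx"]),np.array(eyes.camera_info(c)["extrinsics"])) for c in ("side","top")}
def proj(c,P):
    K,E=CAM[c]; p=np.atleast_2d(P)@E[:3,:3].T+E[:3,3]; p=p@K.T; return p[:,:2]/p[:,2:]
def unproj(c,uv,z):
    K,E=CAM[c]; o=-E[:3,:3].T@E[:3,3]
    d=np.c_[np.atleast_2d(uv),np.ones(len(np.atleast_2d(uv)))]@np.linalg.inv(K).T@E[:3,:3]
    return o+d*((z-o[2])/d[:,2])[:,None]
def hullmask(c,P,S=4):
    uv=proj(c,P); h=cv2.convexHull(((uv+.5)*S*16-8).astype(np.float32)).astype(np.int32)
    m=np.zeros((400*S,640*S),np.uint8); cv2.fillPoly(m,[h],255,shift=4)
    return cv2.resize(m,(640,400),interpolation=cv2.INTER_AREA).astype(float)/255
def tf(x,y,yaw,P):
    c,s=np.cos(yaw),np.sin(yaw); P=np.asarray(P,float)
    return np.c_[x+c*P[:,0]-s*P[:,1],y+s*P[:,0]+c*P[:,1],P[:,2]]
def fit(cost,x0,step,n=3):
    for _ in range(n):
        sim=np.vstack([x0,np.array(x0)+np.diag(step)])
        r=minimize(cost,x0,method="Nelder-Mead",options=dict(initial_simplex=sim,maxiter=250,xatol=1e-5,fatol=1e-3)); x0=r.x; step=np.array(step)/2
    return r
E
cat > f1.py <<'E'
from h import *
im={c:cv2.imread(f"pics/{c}0.png") for c in CAM}
def big(m,seed):
    n,l=cv2.connectedComponents(m.astype(np.uint8)); return (l==l[seed[1],seed[0]]).astype(float)
hsv={c:cv2.cvtColor(im[c],cv2.COLOR_BGR2HSV) for c in im}
# block: not teal
M={}
for c,(x,y) in dict(top=(257,227),side=(333,290)).items():
    h=hsv[c]; teal=(h[...,0]>78)&(h[...,0]<98)&(h[...,1]>90)
    M[c]=big(cv2.morphologyEx((~teal).astype(np.uint8),cv2.MORPH_OPEN,np.ones((3,3))),(x,y)); print(c,M[c].sum())
def blockP(p):
    ch=np.abs(p[3:11]).reshape(4,2); P=[]
    for (sx,sy),(a,b) in zip([(1,1),(1,-1),(-1,1),(-1,-1)],ch):
        for q in [(sx*(.085-a),sy*.06),(sx*.085,sy*(.06-b))]:
            P+= [(*q,0),(*q,.058-q[0]*np.tan(np.radians(14)))]
    return tf(*p[:3],P)
ctr=unproj("top",[257,227],.05)[0]; print(ctr)
def cost(p): return sum(np.abs(hullmask(c,blockP(p))-M[c]).sum() for c in M)
for y0 in (.85,):
    r=fit(cost,[ctr[0],ctr[1],y0]+[.02]*8,[.01,.01,.1]+[.01]*8,5); print("block",np.round(r.x,4),r.fun)
kn=unproj("top",[262,243],.08)[0]; print("knot obs",kn,"pred",tf(*r.x[:3],[[-.062,.034,.078]]))
# cabinet: wood
h=hsv["top"]; wood=big((h[...,0]>8)&(h[...,0]<25)&(h[...,1]>60)&(h[...,2]>120),(390,140)); print("wood",wood.sum())
def cabP(p,d0=0): return tf(*p[:3],[(sx,sy*.16,.17) for sx in (p[3],.115) for sy in(1,-1)])
cc=unproj("top",[389,150],.17)[0]
r=fit(lambda p:np.abs(hullmask("top",cabP(p))-wood).sum(),[cc[0],cc[1],np.radians(-36),-.115],[.02,.02,.1,.01],5)
print("cab",np.round(r.x,4),r.fun,np.degrees(r.x[2]))
for a,b in [((180+510/3,100+222/3),(180+585/3,100+285/3))]:
    e=unproj("top",[a,b],.132); print("handle",e, np.linalg.norm(e[0]-e[1]),e.mean(0))
E
python3 f1.py
```

```text
top 1225.0
side 3412.0
[0.47157564 0.21355745 0.05      ]
block [0.4736 0.2185 0.8894 0.0186 0.0218 0.0255 0.0268 0.0406 0.0276 0.0314
 0.0233] 301.2705882352941
knot obs [0.40796669 0.1918198  0.08      ] pred [[0.40816049 0.19172958 0.078     ]]
wood 4993.0
cab [ 0.7315 -0.2918 -0.7149 -0.1029] 78.34117647058824 -40.95969876807355
handle [[ 0.65628412 -0.14955677  0.132     ]
 [ 0.57402007 -0.24049956  0.132     ]] 0.12262938090369817 [ 0.61515209 -0.19502817  0.132     ]
```

```bash
cat > f2.py <<'E'
from h import *
im={c:cv2.imread(f"pics/{c}0.png") for c in CAM}
cab=(.7315,-.2918,-.7149); blk=(.4736,.2185,.8894)
def view(c,x,y,w,h,f,lines):
    o=cv2.resize(im[c][y:y+h,x:x+w],None,fx=f,fy=f,interpolation=cv2.INTER_CUBIC)
    for P,col in lines:
        uv=(proj(c,P)-[x,y]+.5)*f; cv2.polylines(o,[uv.round().astype(np.int32)],False,col,1)
    return o
hd=tf(*cab,[(-.15,-.06,.132),(-.15,.06,.132)])
blkl=tf(*blk,[(-.085,-.06,.079),(.085,-.06,.037),(.085,.06,.037),(-.085,.06,.079),(-.085,-.06,.079)])
a=[(hd,(0,0,255)),(blkl,(255,0,0))]
t=np.hstack([view("top",335,155,65,50,6,a),view("side",265,140,65,50,6,a)])
b=np.hstack([view("top",225,195,65,50,6,a),view("side",285,245,98,75,4,a)[:300,:390]])
cv2.imwrite("pics/ov.png",np.vstack([t,b]))
E
python3 f2.py
```

```text
(no output)
```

View pics/ov.png

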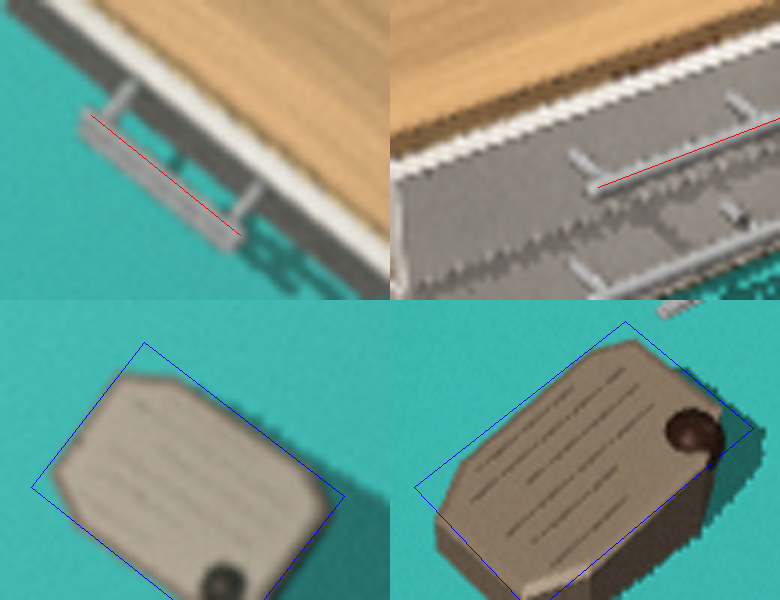

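The overlay puts the block's edges and knot where they should be. The predicted handle line lies on the upper bar in both views.

```bash
cat > plan.py <<'E'
from h import *
import math, json
def Rt(yaw_y,tilt=0,tyaw=0):
    """tool down, tool y at yaw_y (deg); then world tilt (deg) of the tool's normal towards tyaw (deg)"""
    a=np.radians(yaw_y); y=np.array([np.cos(a),np.sin(a),0]); z=np.array([0,0,-1.]); x=np.cross(y,z)
    t=np.radians(tyaw); ax=np.array([-np.sin(t),np.cos(t),0])
    return R.from_rotvec(ax*np.radians(tilt))*R.from_matrix(np.c_[x,y,z])
def plan(wps,p=None,q=None):
    """wps: (pos,R,grip,step_m,mindup)"""
    s=robot.state(); p=np.array(s["ee_pos"]) if p is None else p; q=R.from_rotvec(s["orientation"]) if q is None else q
    rows=[]
    for P,Q,g,st in wps:
        P=np.array(P); n=max(1,math.ceil(np.linalg.norm(P-p)/st),math.ceil(np.degrees((q.inv()*Q).magnitude())/7.8))
        for k in range(n):
            f=1/(n-k); d=np.round(q.inv().apply((P-p)*f)/.05,2); w=np.round((q.inv()*Q).as_rotvec()*f/np.radians(8),2)
            p=p+q.apply(d*.05); q=q*R.from_rotvec(w*np.radians(8))
            rows.append([float(v)+0. for v in (*d,*w)]+[g])
    for i in range(0,len(rows),5): print(json.dumps(rows[i:i+5]))
    print("end",p.round(4)); return p,q
E
python3 - <<'E'
from plan import *
Q=Rt(-41)
plan([((.50,-.29,.235),Q,36,.044),((.616,-.194,.2),Q,36,.044),((.616,-.194,.113),Q,36,.03)])
E
```

```text
[[0.73, -0.33, -0.01, 0.0, 0.0, -0.33, 36], [0.74, -0.3, -0.01, 0.0, 0.0, -0.33, 36], [0.75, -0.26, -0.01, 0.0, 0.0, -0.33, 36], [0.77, -0.23, -0.01, 0.0, 0.0, -0.33, 36], [0.78, -0.19, -0.01, 0.0, 0.0, -0.33, 36]]
[[0.78, -0.15, -0.01, 0.0, 0.0, -0.33, 36], [0.79, -0.12, -0.01, 0.0, 0.0, -0.32, 36], [0.79, -0.08, -0.01, 0.0, 0.0, -0.33, 36], [0.8, -0.05, 0.0, -0.01, 0.0, -0.32, 36], [0.74, 0.12, 0.18, 0.0, 0.0, 0.0, 36]]
[[0.74, 0.12, 0.17, 0.0, 0.0, 0.0, 36], [0.75, 0.13, 0.18, 0.0, 0.0, 0.0, 36], [0.74, 0.12, 0.17, 0.0, 0.0, 0.0, 36], [0.0, 0.0, 0.58, 0.0, 0.0, 0.0, 36], [0.0, 0.0, 0.58, 0.0, 0.0, 0.0, 36]]
[[0.0, 0.0, 0.58, 0.0, 0.0, 0.0, 36]]
end [ 0.6159 -0.1941  0.113 ]
```

Emit:
play_rows --pt "0.73 -0.33 -0.01 0.0 0.0 -0.33 36" --pt "0.74 -0.3 -0.01 0.0 0.0 -0.33 36" --pt "0.75 -0.26 -0.01 0.0 0.0 -0.33 36" --pt "0.77 -0.23 -0.01 0.0 0.0 -0.33 36" --pt "0.78 -0.19 -0.01 0.0 0.0 -0.33 36"

```text
t: 0.92
ee_pos: [0.3976, -0.4109, 0.2338]
orientation: [2.964, 1.04, 0.0]
ft_force: [0.3, 0.1, -0.5]
opening: 0.0308
grip_force: 0.0
```

Emit:
play_rows --pt "0.78 -0.15 -0.01 0.0 0.0 -0.33 36" --pt "0.79 -0.12 -0.01 0.0 0.0 -0.32 36" --pt "0.79 -0.08 -0.01 0.0 0.0 -0.33 36" --pt "0.8 -0.05 0.0 -0.01 0.0 -0.32 36" --pt "0.74 0.12 0.18 0.0 0.0 0.0 36"

```text
t: 1.55
ee_pos: [0.53, -0.2654, 0.2273]
orientation: [2.856, 1.302, 0.003]
ft_force: [-0.5, -0.8, 0.7]
opening: 0.0308
grip_force: 0.0
```

Emit:
play_rows --pt "0.74 0.12 0.17 0.0 0.0 0.0 36" --pt "0.75 0.13 0.18 0.0 0.0 0.0 36" --pt "0.74 0.12 0.17 0.0 0.0 0.0 36" --pt "0.0 0.0 0.0 0.0 0.0 0.0 36"

```text
t: 2.05
ee_pos: [0.6168, -0.1922, 0.199]
orientation: [-2.857, -1.307, 0.0]
ft_force: [-0.9, -0.5, -0.5]
opening: 0.0305
grip_force: 0.0
```

Emit:
play_rows --pt "0 0 0.4 0 0 0 36" --pt "0 0 0.5 0 0 0 36" --pt "0 0 0.5 0 0 0 36" --pt "0 0 0.32 0 0 0 36" --pt "0 0 0 0 0 0 36"

```text
t: 2.68
ee_pos: [0.6163, -0.1963, 0.1153]
orientation: [2.857, 1.298, 0.002]
ft_force: [-0.8, 0.2, 1.8]
opening: 0.0307
grip_force: 0.9
```

Emit:
play_rows --pt "0 0 0 0 0 0 0" --pt "0 0 0 0 0 0 0" --pt "0 0 0 0 0 0 0" --pt "0 0 0 0 0 0 0" --grip_force 30

```text
t: 3.18
ee_pos: [0.6157, -0.1952, 0.1144]
orientation: [2.857, 1.301, -0.001]
ft_force: [-1.9, -3.4, 1.8]
opening: 0.0101
grip_force: 29.3
```

Emit:
play_rows --pt "0 -0.3 0 0 0 0 0" --pt "0 -0.6 0 0 0 0 0" --pt "0 -0.7 0 0 0 0 0" --pt "0 -0.7 0 0 0 0 0" --pt "0 -0.5 0 0 0 0 0"

```text
t: 3.8
ee_pos: [0.5088, -0.1022, 0.1143]
orientation: [2.857, 1.303, -0.002]
ft_force: [-1.4, -5.8, 3.5]
opening: 0.0097
grip_force: 30.7
```

Emit:
play_rows --pt "0 -0.14 0 0 0 0 0" --pt "0 -0.1 0 0 0 0 0" --pt "0 0 0 0 0 0 0"

```text
t: 4.18
ee_pos: [0.4998, -0.0944, 0.1143]
orientation: [2.858, 1.303, -0.003]
ft_force: [-4.2, -2.0, 5.0]
opening: 0.0094
grip_force: 30.9
```

Emit:
play_rows --pt "0 -0.06 0 0 0 0 0" --pt "0 -0.04 0 0 0 0 0" --pt "0 -0.04 0 0 0 0 0" --pt "0 0 0 0 0 0 0"

```text
t: 4.68
ee_pos: [0.4987, -0.0933, 0.1144]
orientation: [2.848, 1.299, 0.007]
ft_force: [6.2, -11.3, -7.1]
opening: 0.0096
grip_force: 30.0
```

Emit:
play_rows --pt "0 0.08 0 0 0 0 36" --pt "0 0 0 0 0 0 36" --pt "0 0 0 0 0 0 36" --pt "0 0 -0.6 0 0 0 36" --pt "0 0 -1 0 0 0 36"

```text
t: 5.3
ee_pos: [0.4969, -0.0914, 0.1924]
orientation: [-2.856, -1.301, 0.006]
ft_force: [0.2, -1.2, 0.4]
opening: 0.0306
grip_force: 0.0
```

Emit:
play_rows --pt "-0.7 -0.6 -0.6 0 0 0 100" --pt "-0.8 -0.8 0 0 0 0 100" --pt "-0.8 -0.8 0 0 0 0 100" --pt "-0.5 -0.5 0 0 0 0 100"

```text
t: 5.8
ee_pos: [0.3032, -0.1088, 0.2233]
orientation: [2.858, 1.302, 0.001]
ft_force: [0.1, -0.5, 0.1]
opening: 0.0855
grip_force: 0.0
```

Run:
```python
from h import *
im={c:eyes.read_camera(c) for c in CAM}
for c in im:
    cv2.imwrite(f"pics/{c}1.png",im[c][:,:,::-1])
    for l in ("lower_offcut","upper_offcut"): print(c,l,boxes_of(c,l)[:2])
cab=(.7315,-.2918,-.7149)
o=[]
for c,f in (("top",5),("side",4)):
    u=proj(c,tf(*cab,[(-.17,0,.13)]))[0]; w,h=(130,90) if c=="top" else (160,90)
    x,y=(u-[w/2,h/2]).astype(int); print(c,x,y)
    a=cv2.resize(im[c][y:y+h,x:x+w,::-1],(w*f,h*f),interpolation=cv2.INTER_CUBIC); o.append(cv2.resize(a,(650,int(a.shape[0]*650/a.shape[1]))) )
o=np.vstack(o); o=cv2.resize(o,None,fx=590/o.shape[0],fy=590/o.shape[0]); print(o.shape); cv2.imwrite("pics/dr.png",o)
```

```text
side lower_offcut [{'extent': [401.1, 144.0, 24.2, 22.3], 'conf': 0.71}, {'extent': [319.9, 149.9, 26.4, 22.6], 'conf': 0.67}]
side upper_offcut [{'extent': [292.3, 165.6, 16.3, 24.6], 'conf': 0.7}, {'extent': [323.4, 146.9, 21.6, 29.5], 'conf': 0.62}]
top lower_offcut [{'extent': [361.4, 185.1, 25.9, 29.2], 'conf': 0.82}]
top upper_offcut [{'extent': [338.3, 168.9, 24.6, 17.3], 'conf': 0.76}]
top 293 142
side 238 122
(590, 471, 3)
```

View pics/dr.png

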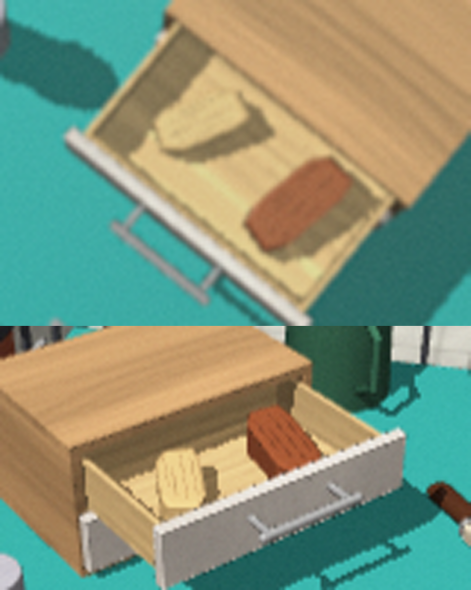

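The drawer is fully out. The red wedge sits at about (298,203) and the pale one at about (203,120) in the upper crop, both turned a little off the drawer's axes. I'll fit both.

```bash
cat > f3.py <<'E'
from h import *
im={c:cv2.imread(f"pics/{c}1.png") for c in CAM}
def wedge(p,L,W,flat,h0,h1,ch=None):
    a=(L-flat)/2; P=[]
    for sx in(1,-1):
        for sy in (1,-1):
            for q in [(sx*flat/2,sy*W/2),(sx*L/2,sy*(W/2-abs(p[3])))]:
                for z in (0.0,h0+(h1-h0)*(q[0]/L+.5)): P.append((*q,.095+z))
    return tf(*p[:3],P)
G=dict(red=(.116,.056,.065,.031,.045),pale=(.096,.048,.055,.028,.040))
c0=dict(red=unproj("top",[374.5,198],.12)[0],pale=unproj("top",[349.5,176],.115)[0])
out=im["top"].copy(); tiles=[]
for n in G:
    lab=cv2.cvtColor(cv2.GaussianBlur(im["top"],(0,0),.5),cv2.COLOR_BGR2LAB).astype(float)
    p0=np.array([c0[n][0],c0[n][1],-.7149,.012])
    best=None
    def cost(p):
        m=hullmask("top",wedge(p,*G[n]))
        ring=cv2.dilate((m>.5).astype(np.uint8),np.ones((7,7)))-cv2.dilate((m>.5).astype(np.uint8),np.ones((3,3)))
        w=m.sum(); mu=(lab*m[...,None]).sum((0,1))/w
        return mu,m
    if n=="red":
        hsv=cv2.cvtColor(im["top"],cv2.COLOR_BGR2HSV); a=lab[...,1]; 
        M=np.clip((a-140)/(np.percentile(a[190:205,368:382],60)-140),0,1)
        w=np.zeros_like(M); w[175:225,350:400]=1; M*=w
    else:
        m0=hullmask("top",wedge(p0,*G[n])); k=np.full(m0.shape,cv2.GC_BGD,np.uint8)
        b=(m0>.5).astype(np.uint8); k[cv2.dilate(b,np.ones((9,9)))>0]=cv2.GC_PR_BGD; k[b>0]=cv2.GC_PR_FGD; k[cv2.erode(b,np.ones((9,9)))>0]=cv2.GC_FGD
        x,y=330,155; big=cv2.resize(im["top"][y:y+45,x:x+45],None,fx=4,fy=4,interpolation=cv2.INTER_CUBIC); kb=cv2.resize(k[y:y+45,x:x+45],None,fx=4,fy=4,interpolation=cv2.INTER_NEAREST)
        cv2.grabCut(big,kb,None,np.zeros((1,65)),np.zeros((1,65)),6,cv2.GC_INIT_WITH_MASK)
        M=np.zeros(m0.shape); M[y:y+45,x:x+45]=cv2.resize((kb%2).astype(float),(45,45),interpolation=cv2.INTER_AREA)
    print(n,"mask",M.sum(),"model",hullmask("top",wedge(p0,*G[n])).sum())
    r=min((fit(lambda p:np.abs(hullmask("top",wedge(p,*G[n]))-M).sum(),[*p0[:2],yw,.012],[.006,.006,.1,.005],3) for yw in (-.9,-.6,-.4)),key=lambda r:r.fun); print(n,np.round(r.x,4),r.fun,np.degrees(r.x[2]))
    for c,f in (("top",8),("side",8)):
        P=wedge(r.x,*G[n]); u=proj(c,P).mean(0); x,y=(u-[24,17]).astype(int)
        o=cv2.resize(im[c][y:y+35,x:x+48],None,fx=f,fy=f,interpolation=cv2.INTER_CUBIC)
        for ids in ((1,),(0,)):
            Q=P[ids[0]::2]; uv=(proj(c,Q)-[x,y]+.5)*f; cv2.polylines(o,[cv2.convexHull(uv.astype(np.int32))],True,(255,0,0) if ids[0] else (0,160,0),1)
        tiles.append(o)
cv2.imwrite("pics/w.png",np.vstack([np.hstack(tiles[:2]),np.hstack(tiles[2:])]))
E
python3 f3.py
```

```text
red mask 349.75 model 449.93333333333334
red [ 0.5656 -0.2413 -0.8942  0.0248] 70.9529411764706 -51.23128720895057
pale mask 510.75 model 321.43529411764706
pale [ 0.6648 -0.1444 -0.6927 -0.0017] 164.99607843137255 -39.68848906240904
```

View pics/w.png

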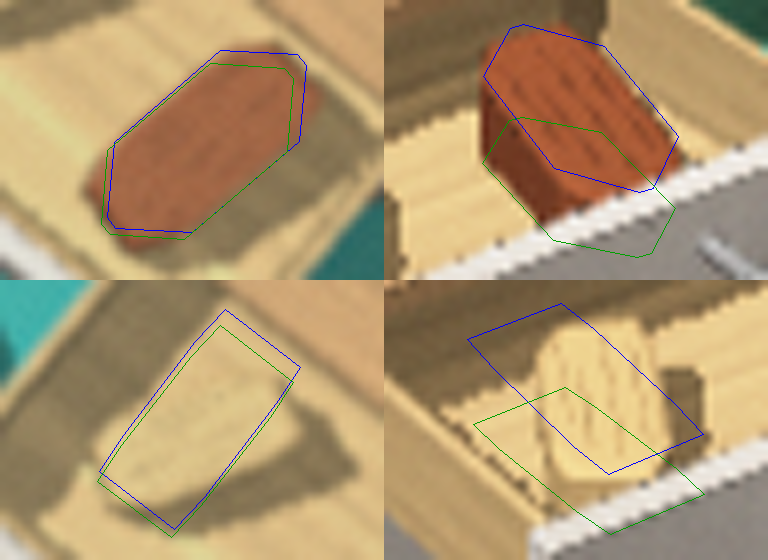

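The red fit is slightly off in yaw and the automatic pale mask failed. The pale wedge's long axis is clearly turned differently. I'll refit red with both cameras and magnify pale to measure it by hand.

```bash
cat > f4.py <<'E'
from h import *
im={c:cv2.imread(f"pics/{c}1.png") for c in CAM}
src=open("f3.py").read(); exec(src[src.index("def wedge"):src.index("c0=")])
cab=(.7315,-.2918,-.7149)
M={};V={}
for c,(x,y,w,h) in dict(top=(350,175,50,50),side=(310,130,45,60)).items():
    a=cv2.cvtColor(im[c],cv2.COLOR_BGR2HSV); hue=a[...,0].astype(int)
    m=((hue<11)|(hue>174))&(a[...,1]>95); k=np.zeros(m.shape); k[y:y+h,x:x+w]=1
    M[c]=m*k; V[c]=np.ones(m.shape); print(c,M[c].sum())
e=proj("side",tf(*cab,[(-.273,-.16,.158),(-.273,.16,.158)])); uu,vv=np.meshgrid(np.arange(640),np.arange(400))
line=e[0,1]+(uu-e[0,0])*(e[1,1]-e[0,1])/(e[1,0]-e[0,0]); V["side"]=(vv<line-3)*1.
cost=lambda p:sum((np.abs(hullmask(c,wedge(p,*G["red"]))-M[c])*V[c]).sum() for c in M)
r=min((fit(cost,[.568,-.243,y,.015],[.006,.006,.1,.005],4) for y in(-.9,-.7)),key=lambda r:r.fun); print("red",r.x.round(4),r.fun,np.degrees(r.x[2]))
p=r.x
t=[]
for c,x,y in (("top",355,178),("side",310,138)):
    o=cv2.resize(im[c][y:y+40,x:x+50],None,fx=5,fy=5,interpolation=cv2.INTER_CUBIC); P=wedge(p,*G["red"])
    for i in(0,1): cv2.polylines(o,[cv2.convexHull(((proj(c,P[i::2])-[x,y]+.5)*5).astype(np.int32))],True,((0,160,0),(255,0,0))[i],1)
    t.append(cv2.resize(o,(390,312)))
for c,x,y in (("top",331,160),("side",280,158)):
    o=im[c][y:y+28,x:x+39]; o=cv2.resize(o,(390,280),interpolation=cv2.INTER_CUBIC)
    o=cv2.normalize(o,None,0,255,cv2.NORM_MINMAX); o=np.clip(255*(o/255.)**1.6,0,255).astype(np.uint8)
    for g in range(0,390,50):
        cv2.line(o,(g,0),(g,6),(0,0,255),1); cv2.line(o,(0,g),(6,g),(0,0,255),1)
    t.append(o)
cv2.imwrite("pics/w2.png",np.vstack([np.hstack(t[:2]),np.hstack(t[2:])]))
E
python3 f4.py
```

```text
top 107.0
side 396.0
red [ 0.5658 -0.2385 -0.8861  0.028 ] 382.01176470588234 -50.76882210246009
```

View pics/w2.png

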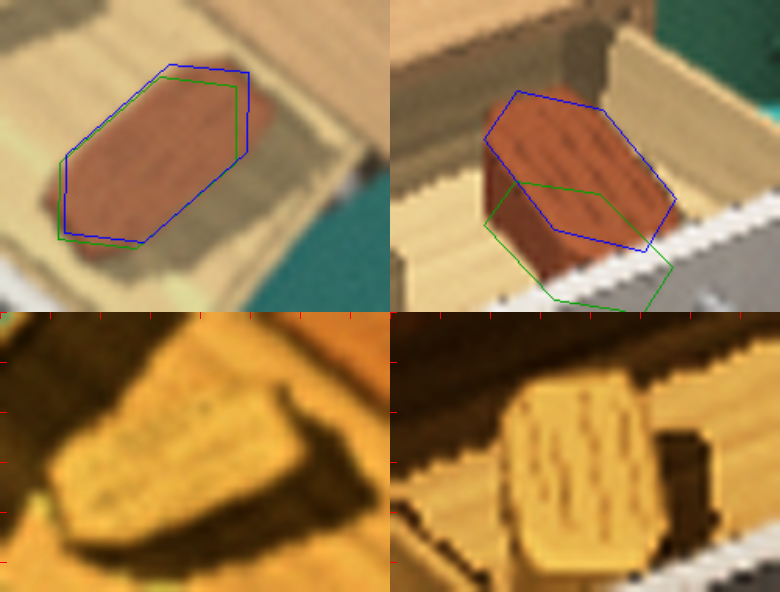

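```bash
cat > f5.py <<'E'
from h import *
im={c:cv2.imread(f"pics/{c}1.png") for c in CAM}
src=open("f3.py").read(); exec(src[src.index("def wedge"):src.index("c0=")])
def poly(pts,x,y,s=10):
    m=np.zeros((1600,2560),np.uint8); q=np.array(pts,float)/s+[x,y]
    cv2.fillPoly(m,[(q*4).round().astype(np.int32)],255); return cv2.resize(m,(640,400),interpolation=cv2.INTER_AREA)/255.
T=poly([(48,155),(62,129),(222,63),(265,68),(283,78),(303,138),(285,157),(140,222),(75,228),(60,215)],331,160)
S=poly([(110,118),(112,190),(135,248),(170,260),(230,256),(260,233),(275,208),(265,138),(255,83),(240,60),(200,60),(150,68),(120,93)],280,158)
def pal(p):
    P=wedge(p,*G["pale"]); return np.abs(hullmask("top",P)-T).sum()+np.abs(hullmask("side",P[1::2])-S).sum()
res={}
res["pale"]=min((fit(pal,[.648,-.13,y,.012],[.008,.008,.1,.005],4) for y in(-1.2,-.9)),key=lambda r:r.fun)
# separate fits as a check
for nm,f in (("t",lambda p:np.abs(hullmask("top",wedge(p,*G["pale"]))-T).sum()),("s",lambda p:np.abs(hullmask("side",wedge(p,*G["pale"])[1::2])-S).sum())):
    r=fit(f,res["pale"].x,[.004,.004,.1,.004],3); print(nm,r.x.round(4),r.fun)
V={"top":np.ones((400,640))}
M={}
for c,(x,y,w,h) in dict(top=(356,181,36,36),side=(316,140,38,38)).items():
    a=cv2.cvtColor(im[c],cv2.COLOR_BGR2LAB)[...,1][y:y+h,x:x+w].copy(); th,b=cv2.threshold(a,0,1,cv2.THRESH_OTSU)
    n,l,st,_=cv2.connectedComponentsWithStats(b); k=1+st[1:,4].argmax(); M[c]=np.zeros((400,640)); M[c][y:y+h,x:x+w]=l==k; print(c,th,M[c].sum())
cab=(.7315,-.2918,-.7149)
e=proj("side",tf(*cab,[(-.273,-.16,.158),(-.273,.16,.158)])); uu,vv=np.meshgrid(np.arange(640),np.arange(400))
line=e[0,1]+(uu-e[0,0])*(e[1,1]-e[0,1])/(e[1,0]-e[0,0]); V["side"]=(vv<line-3)*1.
def mk(cs): return lambda p:sum((np.abs(hullmask(c,wedge(p,*G["red"]))-M[c])*V[c]).sum() for c in cs)
res["red"]=min((fit(mk(M),[.568,-.243,y,.015],[.006,.006,.1,.005],4) for y in(-1.05,-.8)),key=lambda r:r.fun)
for c in M: r=fit(mk([c]),res["red"].x,[.004,.004,.1,.004],3); print("red",c,r.x.round(4),r.fun)
t=[]
for n,vs in dict(red=(("top",355,178),("side",310,138)),pale=(("top",328,155),("side",276,152))).items():
    p=res[n].x; print(n,p.round(4),res[n].fun,np.degrees(p[2])); 
    c,s=np.cos(cab[2]),np.sin(cab[2]); d=p[:2]-cab[:2]; print(" in cab",(c*d[0]+s*d[1]).round(4),(-s*d[0]+c*d[1]).round(4))
    for c,x,y in vs:
        o=cv2.resize(im[c][y:y+38,x:x+50],None,fx=7.8,fy=7.8,interpolation=cv2.INTER_CUBIC); P=wedge(p,*G[n])
        for i in(0,1): cv2.polylines(o,[cv2.convexHull(((proj(c,P[i::2])-[x,y]+.5)*7.8).astype(np.int32))],True,((0,160,0),(255,0,0))[i],1)
        t.append(o)
cv2.imwrite("pics/w3.png",np.vstack([np.hstack(t[:2]),np.hstack(t[2:])]))
E
python3 f5.py
```

```text
t [ 0.6581 -0.1414 -1.2682  0.0334] 47.30980392156863
s [ 0.656  -0.1382 -1.2824  0.0355] 16.184313725490195
top 138.0 407.0
side 142.0 415.0
red top [ 0.5663 -0.2413 -0.9119  0.0194] 41.956862745098036
red side [ 0.5666 -0.2413 -0.9132  0.0191] 69.25490196078431
red [ 0.5666 -0.2413 -0.9132  0.0191] 112.15294117647058 -52.320849935000965
 in cab -0.1576 -0.07
pale [ 0.6565 -0.1407 -1.2771  0.0349] 73.37254901960785 -73.17509583535983
 in cab -0.1557 0.0649
```

View pics/w3.png

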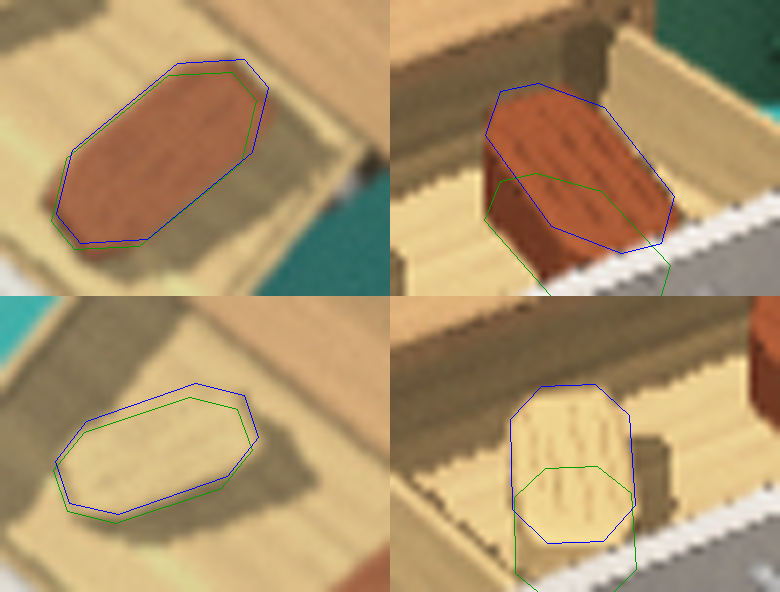

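The red outline matches in both views at yaw about -53°. The pale centre matches too, and its edges read about -69°. Closing the fingers will square each one up.

Run:
```python
from plan import *
Q=Rt(36.5)
plan([((.5666,-.2413,.2),Q,100,.045),((.5666,-.2413,.102),Q,100,.034)])
```

```text
[[0.14, 0.57, 0.05, 0.0, 0.0, -0.97, 100], [0.07, 0.58, 0.05, 0.0, 0.0, -0.97, 100], [-0.01, 0.58, 0.05, 0.0, 0.0, -0.97, 100], [-0.09, 0.58, 0.05, 0.0, 0.0, -0.97, 100], [-0.17, 0.56, 0.05, 0.0, 0.0, -0.97, 100]]
[[-0.24, 0.53, 0.05, 0.0, 0.0, -0.97, 100], [-0.31, 0.49, 0.05, 0.0, 0.0, -0.97, 100], [-0.38, 0.44, 0.05, 0.0, 0.0, -0.97, 100], [-0.44, 0.39, 0.05, 0.0, 0.01, -0.96, 100], [-0.48, 0.33, 0.05, 0.01, 0.0, -0.97, 100]]
[[0.0, 0.0, 0.65, 0.0, 0.0, 0.0, 100], [0.0, 0.0, 0.65, 0.0, 0.0, 0.0, 100], [0.0, 0.0, 0.66, 0.0, 0.0, 0.0, 100]]
end [ 0.5666 -0.2414  0.1019]
```

Emit:
play_rows --pt "0.14 0.57 0.05 0.0 0.0 -0.97 100" --pt "0.07 0.58 0.05 0.0 0.0 -0.97 100" --pt "-0.01 0.58 0.05 0.0 0.0 -0.97 100" --pt "-0.09 0.58 0.05 0.0 0.0 -0.97 100" --pt "-0.17 0.56 0.05 0.0 0.0 -0.97 100"

```text
t: 6.72
ee_pos: [0.438, -0.1754, 0.2108]
orientation: [2.258, 2.184, 0.0]
ft_force: [-0.5, -0.6, -0.1]
opening: 0.0855
grip_force: 0.0
```

Emit:
play_rows --pt "-0.24 0.53 0.05 0.0 0.0 -0.97 100" --pt "-0.31 0.49 0.05 0.0 0.0 -0.97 100" --pt "-0.38 0.44 0.05 0.0 0.0 -0.97 100" --pt "-0.44 0.39 0.05 0.0 0.01 -0.96 100" --pt "-0.48 0.33 0.05 0.01 0.0 -0.97 100"

```text
t: 7.35
ee_pos: [0.5678, -0.2414, 0.1977]
orientation: [-1.405, -2.808, 0.0]
ft_force: [0.8, -0.3, -0.0]
opening: 0.0855
grip_force: 0.0
```

Emit:
play_rows --pt "0 0 0 0 0 0 100"

```text
t: 7.48
ee_pos: [0.5677, -0.2416, 0.1976]
orientation: [-1.413, -2.804, 0.001]
ft_force: [-1.0, 1.2, 0.1]
opening: 0.0857
grip_force: 0.0
```

Run:
```python
from plan import *
print(robot.state()["q"])
plan([((.5666,-.2413,.102),Rt(36.5),100,.034)])
```

```text
[-5.15847521e-01  2.30735870e-01  1.66201490e+00 -5.06018594e-04
  1.25070058e+00 -1.15275038e+00]
[[0.0, 0.0, 0.64, 0.0, 0.0, 0.0, 100], [0.01, -0.01, 0.64, 0.0, -0.01, 0.0, 100], [0.01, 0.0, 0.63, -0.01, 0.0, 0.0, 100]]
end [ 0.5665 -0.2411  0.1021]
```

Emit:
play_rows --pt "0 0 0.64 0 0 0 100" --pt "0 0 0.64 0 0 0 100" --pt "0 0 0.6 0 0 0 100" --pt "0 0 0.03 0 0 0 100"

```text
t: 7.98
ee_pos: [0.5628, -0.2393, 0.1001]
orientation: [-1.411, -2.797, 0.0]
ft_force: [0.4, 0.7, 0.7]
opening: 0.0855
grip_force: 0.0
```

Emit:
play_rows --pt "0 0 0 0 0 0 50" --pt "0 0 0 0 0 0 0" --pt "0 0 0 0 0 0 0" --pt "0 0 0 0 0 0 0" --grip_force 40

```text
t: 8.48
ee_pos: [0.5672, -0.2422, 0.106]
orientation: [1.413, 2.802, -0.001]
ft_force: [0.1, 0.8, 6.0]
opening: 0.0554
grip_force: 42.9
```

Emit:
play_rows --pt "0 0 -0.5 0 0 0 0" --pt "0 0 -0.8 0 0 0 0" --pt "0 0 -0.8 0 0 0 0" --pt "0 0 -0.3 0 0 0 0" --pt "0 0 0 0 0 0 0"

```text
t: 9.1
ee_pos: [0.5658, -0.2417, 0.2241]
orientation: [1.414, 2.805, -0.001]
ft_force: [0.8, 1.1, -2.9]
opening: 0.0552
grip_force: 43.2
```

Run:
```python
from plan import *
for _ in range(3):
    im={c:eyes.read_camera(c) for c in CAM}; s=robot.state(); print(np.round(s["ee_pos"],4),np.round(s["orientation"],3),np.round(s["ft_force"],1))
for c in CAM: cv2.imwrite(f"pics/{c}2.png",im[c][:,:,::-1])
o=[]
for c in CAM:
    x,y=(proj(c,s["ee_pos"])[0]-[32,25]).astype(int); o.append(cv2.resize(im[c][y:y+50,x:x+65,::-1],None,fx=6,fy=6,interpolation=cv2.INTER_CUBIC))
cv2.imwrite("pics/g.png",np.hstack(o))
```

```text
[ 0.5643 -0.2408  0.2213] [-1.412e+00 -2.801e+00  1.000e-03] [ 0.1  0.4 -2. ]
[ 0.5642 -0.2407  0.2208] [-1.412e+00 -2.800e+00  1.000e-03] [-0.4  0.5 -2.8]
[ 0.5646 -0.2409  0.2215] [-1.412e+00 -2.801e+00  1.000e-03] [-0.6  0.1 -1.9]
```

View pics/g.png

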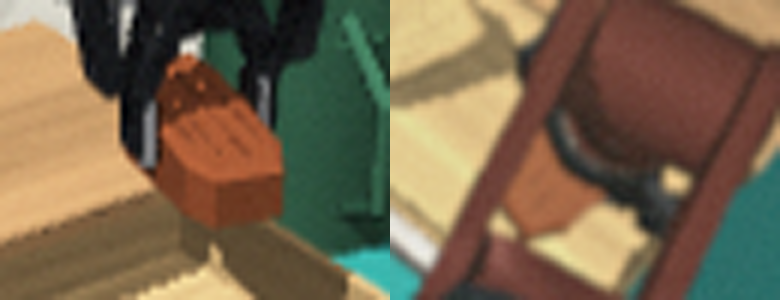

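```bash
cat >> plan.py <<'E'
BL=(.4736,.2185,.8894); BY=np.degrees(.8894)
def bpt(x,y,z): return tf(*BL,[(x,y,z)])[0]
def nrm(t): return np.array([np.sin(np.radians(t))*np.cos(.8894),np.sin(np.radians(t))*np.sin(.8894),np.cos(np.radians(t))])
E
python3 - <<'E'
from plan import *
s=robot.state(); q=R.from_rotvec(s["orientation"]); yx=q.as_matrix()[:,1]; print("yaw y",np.degrees(np.arctan2(yx[1],yx[0])))
xd=-q.as_matrix()[:,0]; P=np.array(s["ee_pos"])
# wedge x dir = y_yaw-90
a=np.arctan2(yx[1],yx[0])-np.pi/2; xd=np.array([np.cos(a),np.sin(a),0])
for e in (.054,.058,.062): print(e,(proj("side",P-e*xd+[0,0,.02])[0]-(proj("side",P)[0]-[32,25]).astype(int)+.5)*6)
c=bpt(.010,-.010,.0555); n=nrm(14); Q=Rt(BY+90,14,BY); print(c,n)
plan([((.52,-.02,.225),Rt(100),0,.045),(c+n*.07,Q,0,.045),(c+n*.025,Q,0,.025)])
E
```

```text
yaw y 36.48695549618162
0.054 [246.98842092 166.96316278]
0.058 [250.49432261 170.48458669]
0.062 [254.01663309 174.02249204]
[0.48766572 0.21996816 0.0555    ] [0.15238132 0.18789928 0.97029573]
[[0.45, 0.21, -0.01, 0.0, 0.0, -0.88, 0], [0.42, 0.27, -0.01, 0.0, 0.0, -0.88, 0], [0.39, 0.32, -0.01, 0.0, 0.0, -0.88, 0], [0.35, 0.36, 0.0, 0.0, -0.01, -0.88, 0], [0.3, 0.4, -0.01, 0.0, 0.0, -0.88, 0]]
[[0.25, 0.44, -0.01, 0.0, -0.01, -0.88, 0], [0.19, 0.46, 0.0, 0.0, 0.0, -0.89, 0], [0.14, 0.48, -0.01, 0.0, -0.01, -0.88, 0], [0.07, 0.5, 0.0, 0.0, 0.0, -0.89, 0], [-0.06, 0.72, 0.29, 0.09, 0.24, -0.73, 0]]
[[-0.15, 0.72, 0.28, 0.09, 0.24, -0.73, 0], [-0.23, 0.7, 0.26, 0.09, 0.24, -0.73, 0], [-0.31, 0.67, 0.24, 0.09, 0.24, -0.73, 0], [-0.38, 0.64, 0.23, 0.09, 0.24, -0.72, 0], [-0.45, 0.61, 0.2, 0.09, 0.24, -0.73, 0]]
[[-0.52, 0.56, 0.18, 0.09, 0.24, -0.72, 0], [0.0, 0.0, 0.45, 0.0, 0.0, 0.0, 0], [0.0, 0.0, 0.45, 0.0, 0.0, 0.0, 0]]
end [0.4915 0.2248 0.0798]
```

Emit:
play_rows --pt "0.45 0.21 -0.01 0.0 0.0 -0.88 0" --pt "0.42 0.27 -0.01 0.0 0.0 -0.88 0" --pt "0.39 0.32 -0.01 0.0 0.0 -0.88 0" --pt "0.35 0.36 0.0 0.0 -0.01 -0.88 0" --pt "0.3 0.4 -0.01 0.0 0.0 -0.88 0"

```text
t: 10.02
ee_pos: [0.5403, -0.1179, 0.2248]
orientation: [-0.493, -3.102, 0.001]
ft_force: [-0.1, 0.3, -2.9]
opening: 0.0551
grip_force: 43.1
```

Emit:
play_rows --pt "0.25 0.44 -0.01 0.0 -0.01 -0.88 0" --pt "0.19 0.46 0.0 0.0 0.0 -0.89 0" --pt "0.14 0.48 -0.01 0.0 -0.01 -0.88 0" --pt "0.07 0.5 0.0 0.0 0.0 -0.89 0" --pt "-0.06 0.72 0.29 0.09 0.24 -0.73 0"

```text
t: 10.65
ee_pos: [0.5184, 0.0156, 0.2127]
orientation: [0.432, -3.084, 0.029]
ft_force: [1.2, -0.3, -1.8]
opening: 0.0553
grip_force: 43.1
```

Emit:
play_rows --pt "-0.15 0.72 0.28 0.09 0.24 -0.73 0" --pt "-0.23 0.7 0.26 0.09 0.24 -0.73 0" --pt "-0.31 0.67 0.24 0.09 0.24 -0.73 0" --pt "-0.38 0.64 0.23 0.09 0.24 -0.72 0" --pt "-0.45 0.61 0.2 0.09 0.24 -0.73 0"

```text
t: 11.28
ee_pos: [0.5025, 0.1974, 0.1382]
orientation: [1.135, -2.722, 0.139]
ft_force: [0.9, -0.2, -1.8]
opening: 0.055
grip_force: 43.1
```

Emit:
play_rows --pt "-0.52 0.56 0.18 0.09 0.24 -0.72 0" --pt "0 0 0 0 0 0 0" --pt "0 0 0 0 0 0 0" --pt "0 0 0 0 0 0 0"

```text
t: 11.78
ee_pos: [0.5001, 0.2317, 0.1251]
orientation: [1.253, -2.637, 0.16]
ft_force: [-0.7, 0.4, -1.8]
opening: 0.0553
grip_force: 43.2
```

Run:
```python
from plan import *
s=robot.state(); print(np.round(s["q"],3),np.round(s["ee_pos"],4))
c=bpt(.010,-.010,.0555); n=nrm(14); Q=Rt(BY+90,14,BY)
q=R.from_rotvec(s["orientation"]); print("ang err deg",np.degrees((q.inv()*Q).as_rotvec()),"pos err tool",q.inv().apply(c+n*.07-s["ee_pos"]))
plan([(c+n*.022,Q,0,.025)])
```

```text
[ 0.374  0.32   1.717 -0.127  1.318 -2.038] [0.5001 0.2317 0.1251]
ang err deg [-0.2371434   0.03369295 -0.16743348] pos err tool [-0.0003942   0.00230824  0.00161624]
[[0.0, 0.03, 0.5, -0.01, 0.0, -0.01, 0], [-0.01, 0.02, 0.49, -0.02, 0.0, -0.01, 0]]
end [0.4911 0.2242 0.0769]
```

Emit:
play_rows --pt "0 0.03 0.5 -0.01 0 -0.01 0" --pt "0 0.02 0.45 -0.02 0 -0.01 0" --pt "0 0 0 0 0 0 0" --pt "0 0 0 0 0 0 0" --pt "0 0 0 0 0 0 0"

```text
t: 12.4
ee_pos: [0.4921, 0.2255, 0.0801]
orientation: [1.257, -2.635, 0.154]
ft_force: [0.3, 0.7, -2.5]
opening: 0.0548
grip_force: 43.1
```

Run:
```python
from plan import *
for i in range(3): eyes.read_camera("top"); s=robot.state(); print(np.round(s["ee_pos"],4),np.round(s["ft_force"],1))
c=bpt(.010,-.010,.0555); n=nrm(14); Q=Rt(BY+90,14,BY)
q=R.from_rotvec(s["orientation"]); print("ang err deg",np.degrees((q.inv()*Q).as_rotvec()),"pos err tool to contact+11",q.inv().apply(c+n*.011-s["ee_pos"]))
```

```text
[0.4919 0.2255 0.08  ] [ 0.2  0.1 -1.7]
[0.4917 0.2255 0.0798] [ 0.5 -0.1 -2.2]
[0.4914 0.2255 0.0795] [-0.1  0.3 -3.1]
ang err deg [-0.03444657  0.09349631  0.07963527] pos err tool to contact+11 [ 0.000648   -0.00055633  0.01388766]
```

Now 14 mm above nominal contact, so I'll lower it slowly.

Emit:
play_rows --pt "0 0 0.08 0 0 0 0" --pt "0 0 0.08 0 0 0 0" --pt "0 0 0 0 0 0 0" --pt "0 0 0 0 0 0 0"

```text
t: 13.05
ee_pos: [0.4893, 0.2236, 0.0706]
orientation: [1.257, -2.632, 0.153]
ft_force: [1.3, 0.4, -2.0]
opening: 0.0548
grip_force: 43.1
```

Emit:
play_rows --pt "0 0 0.04 0 0 0 0" --pt "0 0 0 0 0 0 0" --pt "0 0 0 0 0 0 0"

```text
t: 13.42
ee_pos: [0.4891, 0.2233, 0.0689]
orientation: [1.257, -2.632, 0.153]
ft_force: [0.0, 0.1, -2.0]
opening: 0.0548
grip_force: 43.1
```

Emit:
play_rows --pt "0 0 0.03 0 0 0 0" --pt "0 0 0 0 0 0 0" --pt "0 0 0 0 0 0 0"

```text
t: 13.8
ee_pos: [0.4888, 0.223, 0.0674]
orientation: [1.257, -2.632, 0.153]
ft_force: [-0.3, -0.5, -2.6]
opening: 0.0553
grip_force: 43.1
```

Emit:
play_rows --pt "0 0 0.03 0 0 0 0" --pt "0 0 0 0 0 0 0" --pt "0 0 0 0 0 0 0"

```text
t: 14.18
ee_pos: [0.4889, 0.2228, 0.0664]
orientation: [1.257, -2.633, 0.154]
ft_force: [0.7, 0.6, 0.1]
opening: 0.0552
grip_force: 43.4
```

Emit:
play_rows --pt "0 0 0.02 0 0 0 0" --pt "0 0 0 0 0 0 0" --pt "0 0 0 0 0 0 0"

```text
t: 14.55
ee_pos: [0.489, 0.2228, 0.0661]
orientation: [1.257, -2.633, 0.154]
ft_force: [-1.5, 0.2, 5.0]
opening: 0.0548
grip_force: 43.9
```

Emit:
play_rows --pt "0 0 0 0 0 0 75" --pt "0 0 0 0 0 0 90" --pt "0 0 0 0 0 0 95" --pt "0 0 -0.4 0 0 0 95" --pt "0 0 -0.9 0 0 0 95"

```text
t: 15.18
ee_pos: [0.4966, 0.2341, 0.1273]
orientation: [1.254, -2.627, 0.152]
ft_force: [0.6, -0.2, 0.7]
opening: 0.0809
grip_force: 0.0
```

Run:
```python
from plan import *
s=robot.state(); q=R.from_rotvec(s["orientation"]); p=np.array(s["ee_pos"])
Q=Rt(21)
plan([((.50,.15,.235),Rt(120),100,.045),((.55,-.03,.235),Rt(60),100,.045),((.6565,-.1407,.225),Q,100,.045)])
```

```text
[[0.44, -0.28, -0.44, -0.08, -0.44, 0.65, 100], [0.38, -0.31, -0.47, -0.07, -0.44, 0.66, 100], [0.33, -0.33, -0.5, -0.08, -0.44, 0.65, 100], [0.26, -0.36, -0.53, -0.07, -0.45, 0.66, 100], [0.12, -0.45, 0.0, 0.0, 0.0, 0.94, 100]]
[[0.06, -0.46, 0.0, 0.0, 0.0, 0.94, 100], [-0.01, -0.47, 0.0, 0.0, 0.0, 0.94, 100], [-0.07, -0.46, 0.0, 0.0, 0.0, 0.94, 100], [-0.12, -0.45, 0.0, 0.0, 0.0, 0.93, 100], [-0.18, -0.43, 0.0, 0.0, 0.0, 0.94, 100]]
[[-0.24, -0.4, 0.0, 0.0, 0.0, 0.93, 100], [-0.29, -0.37, 0.01, 0.0, 0.0, 0.94, 100], [-0.59, -0.17, 0.04, 0.0, 0.0, 0.97, 100], [-0.61, -0.09, 0.04, 0.0, 0.0, 0.98, 100], [-0.61, 0.0, 0.04, 0.0, 0.0, 0.97, 100]]
[[-0.61, 0.08, 0.04, 0.0, 0.0, 0.98, 100], [-0.6, 0.16, 0.04, 0.0, 0.0, 0.97, 100]]
end [ 0.6568 -0.1407  0.2249]
```

Emit:
play_rows --pt "0.44 -0.28 -0.44 -0.08 -0.44 0.65 100" --pt "0.38 -0.31 -0.47 -0.07 -0.44 0.66 100" --pt "0.33 -0.33 -0.5 -0.08 -0.44 0.65 100" --pt "0.26 -0.36 -0.53 -0.07 -0.45 0.66 100" --pt "0.12 -0.45 0.0 0.0 0.0 0.94 100"

```text
t: 15.8
ee_pos: [0.5092, 0.1273, 0.241]
orientation: [-0.603, 3.068, 0.0]
ft_force: [1.0, 0.4, -0.8]
opening: 0.0852
grip_force: 0.0
```

Emit:
play_rows --pt "0.06 -0.46 0.0 0.0 0.0 0.94 100" --pt "-0.01 -0.47 0.0 0.0 0.0 0.94 100" --pt "-0.07 -0.46 0.0 0.0 0.0 0.94 100" --pt "-0.12 -0.45 0.0 0.0 0.0 0.93 100" --pt "-0.18 -0.43 0.0 0.0 0.0 0.94 100"

```text
t: 16.42
ee_pos: [0.5392, 0.0148, 0.2375]
orientation: [0.417, 3.107, 0.004]
ft_force: [0.4, -0.1, -0.3]
opening: 0.0852
grip_force: 0.0
```

Emit:
play_rows --pt "-0.24 -0.4 0.0 0.0 0.0 0.93 100" --pt "-0.29 -0.37 0.01 0.0 0.0 0.94 100" --pt "-0.59 -0.17 0.04 0.0 0.0 0.97 100" --pt "-0.61 -0.09 0.04 0.0 0.0 0.98 100" --pt "-0.61 0.0 0.04 0.0 0.0 0.97 100"

```text
t: 17.05
ee_pos: [0.6164, -0.0964, 0.2312]
orientation: [1.414, 2.799, 0.007]
ft_force: [0.2, -0.3, 0.4]
opening: 0.0854
grip_force: 0.0
```

Emit:
play_rows --pt "-0.61 0.08 0.04 0.0 0.0 0.98 100" --pt "-0.6 0.16 0.04 0.0 0.0 0.97 100" --pt "0 0 0 0 0 0 100" --pt "0 0 0 0 0 0 100" --pt "0 0 0 0 0 0 100"

```text
t: 17.68
ee_pos: [0.6578, -0.1394, 0.2263]
orientation: [1.775, 2.588, 0.007]
ft_force: [-0.7, -0.5, 0.3]
opening: 0.0856
grip_force: 0.0
```

```bash
cat > f6.py <<'E'
from plan import *
im={c:eyes.read_camera(c) for c in CAM}
for c in im: cv2.imwrite(f"pics/{c}3.png",im[c][:,:,::-1])
# red wedge on block: model of expected pose drawn
def wp(dx=0,dy=0,dyaw=0):
    cpt=np.array([.010+dx,-.010+dy,.058-(.010+dx)*np.tan(np.radians(14))]); Ry=R.from_euler('y',14,degrees=True)*R.from_euler('z',dyaw)
    P=[]
    for sx in(1,-1):
        for sy in(1,-1):
            for q in [(sx*.0325,sy*.028),(sx*.058,sy*.009)]:
                for z in(0,.038+q[0]*np.tan(np.radians(7))): P.append((*q,z))
    return tf(*BL,Ry.apply(P)+cpt)
o=[]
M={}
for c,x,y in (("top",230,195),("side",290,240)):
    lab=cv2.cvtColor(im[c],cv2.COLOR_RGB2LAB)[...,1]; w=np.zeros(lab.shape,np.uint8); sub=lab[y:y+60,x:x+85].copy()
    th,b=cv2.threshold(sub,0,1,cv2.THRESH_OTSU); n,l,st,_=cv2.connectedComponentsWithStats(b); k=1+st[1:,4].argmax(); m=np.zeros((400,640)); m[y:y+60,x:x+85]=l==k; M[c]=m; print(c,th,m.sum(),hullmask(c,wp()).sum())
    a=cv2.resize(im[c][y:y+60,x:x+65,::-1],None,fx=6,fy=6,interpolation=cv2.INTER_CUBIC); P=wp()
    for i in(0,1): cv2.polylines(a,[cv2.convexHull(((proj(c,P[i::2])-[x,y]+.5)*6).astype(np.int32))],True,((0,160,0),(255,0,0))[i],1)
    o.append(a)
r=fit(lambda p:sum(np.abs(hullmask(c,wp(*p))-M[c]).sum() for c in M),[0,0,0],[.004,.004,.05],3); print(r.x.round(4),r.fun)
cv2.imwrite("pics/pl.png",np.hstack(o))
s=robot.state(); print(np.round(s["ee_pos"],4),np.round(s["q"],2))
plan([((.6565,-.1407,.102),Rt(21),100,.045)])
E
python3 f6.py
```

```text
top 114.0 1207.0 423.74117647058824
side 117.0 2283.0 1198.7098039215687
[-0.011   0.0221 -0.6554] 1763.549019607843
[ 0.6578 -0.1395  0.2261] [-0.31  0.32  1.5   0.    1.32 -0.68]
[[0.0, -0.02, 0.83, 0.01, 0.0, 0.0, 100], [-0.01, -0.01, 0.83, 0.02, 0.0, 0.01, 100], [0.0, -0.01, 0.82, 0.01, 0.0, 0.0, 100]]
end [ 0.6566 -0.1405  0.1021]
```

View pics/pl.png

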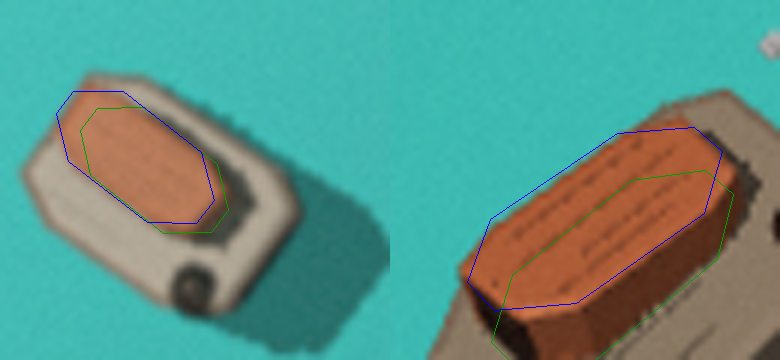

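The red wedge sits as predicted on the block's clear part, clear of the knot. In the view it covers about (60–228, 85–233) in the left tile and the knot is at (190,288). Grasping the pale one next.

Emit:
play_rows --pt "0 -0.02 0.8 0.01 0 0 100" --pt "0 -0.01 0.83 0.02 0 0 100" --pt "0 -0.01 0.6 0.01 0 0 100" --pt "0 0 0.24 0 0 0 100" --pt "0 0 0 0 0 0 100"

```text
t: 18.4
ee_pos: [0.6563, -0.1404, 0.1017]
orientation: [-1.778, -2.589, 0.001]
ft_force: [0.2, 0.2, 0.5]
opening: 0.0854
grip_force: 0.0
```

Emit:
play_rows --pt "0 0 0 0 0 0 100" --pt "0 0 0 0 0 0 60" --pt "0 0 0 0 0 0 0" --pt "0 0 0 0 0 0 0" --pt "0 0 0 0 0 0 0" --grip_force 40

```text
t: 19.02
ee_pos: [0.6576, -0.1411, 0.1034]
orientation: [1.777, 2.587, 0.001]
ft_force: [0.3, 0.4, 5.0]
opening: 0.047
grip_force: 41.7
```

Run:
```python
src=open("f6.py").read()
from plan import *
for i in range(3): eyes.read_camera("top"); s=robot.state(); print(np.round(s["ee_pos"],4),np.round(s["ft_force"],1),np.round(s["orientation"],3),s["opening"])
im={c:cv2.imread(f"pics/{c}3.png") for c in CAM}
exec(src[src.index("def wp"):src.index("o=[]")].replace("dyaw=0)","dyaw=0,ch=.019)").replace("sy*.009","sy*(.028-abs(ch))"))
M={}
for c,x,y,t in (("top",230,195,138),("side",290,240,142)):
    lab=cv2.cvtColor(im[c],cv2.COLOR_BGR2LAB); m=np.zeros((400,640)); m[y:y+60,x:x+85]=lab[y:y+60,x:x+85,1]>t
    n,l,st,_=cv2.connectedComponentsWithStats(m.astype(np.uint8)); k=1+st[1:,4].argmax(); M[c]=(l==k)*1.; print(c,M[c].sum(),hullmask(c,wp()).sum())
for cs in (["top"],["side"],["top","side"]):
    r=fit(lambda p:sum(np.abs(hullmask(c,wp(*p))-M[c]).sum() for c in cs),[0,0,0,.015],[.004,.004,.05,.004],3); print(cs,r.x.round(4),r.fun)
```

```text
[ 0.6576 -0.1411  0.1034] [0.4 0.7 5.3] [1.777e+00 2.588e+00 1.000e-03] 0.047000164033653535
[ 0.6576 -0.141   0.1034] [0.4 0.4 5.6] [1.777e+00 2.588e+00 1.000e-03] 0.047065638592101354
[ 0.6576 -0.141   0.1034] [ 0.2 -0.2  5.6] [1.777e+00 2.588e+00 1.000e-03] 0.04708395406092345
top 388.0 423.74117647058824
side 1069.0 1198.7098039215687
['top'] [-0.0005  0.0001  0.0172  0.0203] 46.831372549019605
['side'] [-0.0028 -0.0013  0.0219  0.0198] 166.39215686274508
['top', 'side'] [-0.0028 -0.0002  0.0201  0.0219] 223.16862745098038
```

Emit:
play_rows --pt "0 0 -0.5 0 0 0 0" --pt "0 0 -0.9 0 0 0 0" --pt "0 0 -0.9 0 0 0 0" --pt "0 0 -0.3 0 0 0 0" --pt "0 0 0 0 0 0 0"

```text
t: 19.8
ee_pos: [0.6568, -0.1409, 0.2322]
orientation: [1.778, 2.589, -0.0]
ft_force: [0.7, -0.3, -0.2]
opening: 0.0468
grip_force: 41.4
```

```bash
cat >> plan.py <<'E'
U=bpt(.009,-.010,.058-.009*np.tan(np.radians(14)))+.038*nrm(14); QU=Rt(BY+90.8,7,BY)
E
python3 - <<'E'
from plan import *
print(U, robot.state()["opening"])
plan([((.55,-.03,.24),Rt(70),0,.045),((.51,.13,.24),Rt(120),0,.045),(U+.07*nrm(7),QU,0,.04)])
E
```

```text
[0.49282633 0.22633164 0.09262729] 0.046799431257904284
[[0.41, -0.17, -0.02, 0.0, 0.0, -0.87, 0], [0.42, -0.12, -0.02, 0.0, 0.0, -0.88, 0], [0.43, -0.07, -0.02, 0.0, 0.0, -0.87, 0], [0.44, -0.02, -0.03, 0.0, 0.0, -0.88, 0], [0.44, 0.04, -0.02, 0.0, 0.0, -0.87, 0]]
[[0.43, 0.09, -0.03, 0.0, 0.0, -0.88, 0], [0.41, 0.15, -0.02, 0.0, 0.01, -0.87, 0], [0.26, 0.39, 0.0, 0.0, 0.0, -0.89, 0], [0.21, 0.42, 0.0, 0.0, 0.0, -0.89, 0], [0.16, 0.44, 0.0, 0.0, 0.0, -0.89, 0]]
[[0.11, 0.46, 0.0, 0.0, 0.0, -0.9, 0], [0.05, 0.47, 0.0, 0.0, 0.0, -0.89, 0], [-0.01, 0.47, 0.0, 0.0, 0.0, -0.9, 0], [-0.08, 0.47, 0.0, 0.0, 0.0, -0.89, 0], [-0.21, 0.48, 0.39, 0.04, 0.22, -0.68, 0]]
[[-0.26, 0.45, 0.38, 0.04, 0.21, -0.68, 0], [-0.31, 0.43, 0.37, 0.04, 0.22, -0.68, 0], [-0.37, 0.4, 0.35, 0.03, 0.21, -0.68, 0]]
end [0.4983 0.2329 0.1622]
```

Emit:
play_rows --pt "0.41 -0.17 -0.02 0.0 0.0 -0.87 0" --pt "0.42 -0.12 -0.02 0.0 0.0 -0.88 0" --pt "0.43 -0.07 -0.02 0.0 0.0 -0.87 0" --pt "0.44 -0.02 -0.03 0.0 0.0 -0.88 0" --pt "0.44 0.04 -0.02 0.0 0.0 -0.87 0"

```text
t: 20.42
ee_pos: [0.5777, -0.0609, 0.2336]
orientation: [-0.911, -3.0, 0.001]
ft_force: [0.3, 0.3, -0.2]
opening: 0.0476
grip_force: 41.4
```

Emit:
play_rows --pt "0.43 0.09 -0.03 0.0 0.0 -0.88 0" --pt "0.41 0.15 -0.02 0.0 0.01 -0.87 0" --pt "0.26 0.39 0.0 0.0 0.0 -0.89 0" --pt "0.21 0.42 0.0 0.0 0.0 -0.89 0" --pt "0.16 0.44 0.0 0.0 0.0 -0.89 0"

```text
t: 21.05
ee_pos: [0.5309, 0.039, 0.2363]
orientation: [0.043, -3.134, -0.001]
ft_force: [0.5, -0.0, -1.2]
opening: 0.0468
grip_force: 41.4
```

Emit:
play_rows --pt "0.11 0.46 0.0 0.0 0.0 -0.9 0" --pt "0.05 0.47 0.0 0.0 0.0 -0.89 0" --pt "-0.01 0.47 0.0 0.0 0.0 -0.9 0" --pt "-0.08 0.47 0.0 0.0 0.0 -0.89 0" --pt "-0.21 0.48 0.39 0.04 0.22 -0.68 0"

```text
t: 21.68
ee_pos: [0.506, 0.1562, 0.2188]
orientation: [0.95, -2.962, 0.021]
ft_force: [-0.0, 0.4, -1.5]
opening: 0.0471
grip_force: 41.4
```

Emit:
play_rows --pt "-0.26 0.45 0.38 0.04 0.21 -0.68 0" --pt "-0.31 0.43 0.37 0.04 0.22 -0.68 0" --pt "-0.37 0.4 0.35 0.03 0.21 -0.68 0" --pt "0 0 0 0 0 0 0" --pt "0 0 0 0 0 0 0"

```text
t: 22.3
ee_pos: [0.497, 0.2321, 0.1607]
orientation: [1.321, -2.723, 0.077]
ft_force: [0.5, 0.6, -0.8]
opening: 0.047
grip_force: 41.4
```

Emit:
play_rows --pt "0 0 0 0 0 0 0" --pt "0 0 0 0 0 0 0"

```text
t: 22.55
ee_pos: [0.4986, 0.2323, 0.1632]
orientation: [1.321, -2.728, 0.077]
ft_force: [0.7, -0.0, -0.5]
opening: 0.0471
grip_force: 41.4
```

Run:
```python
from plan import *
s=robot.state(); q=R.from_rotvec(s["orientation"]); print(np.round(s["ee_pos"],4),"ang err",np.degrees((q.inv()*QU).as_rotvec()))
plan([(U+.024*nrm(7),QU,0,.025)])
```

```text
[0.4986 0.2323 0.1632] ang err [ 0.04163062  0.08681159 -0.06828245]
[[0.0, 0.01, 0.47, 0.0, 0.01, 0.0, 0], [-0.01, 0.0, 0.47, 0.01, 0.0, -0.01, 0]]
end [0.4949 0.2286 0.1165]
```

Emit:
play_rows --pt "0 0.01 0.47 0 0.01 0 0" --pt "0 0 0.45 0 0 0 0" --pt "0 0 0 0 0 0 0" --pt "0 0 0 0 0 0 0" --pt "0 0 0 0 0 0 0"

```text
t: 23.18
ee_pos: [0.4953, 0.2293, 0.1183]
orientation: [1.323, -2.727, 0.078]
ft_force: [0.7, -0.4, -1.2]
opening: 0.0472
grip_force: 41.4
```

Emit:
play_rows --pt "0 0 0.1 0 0 0 0" --pt "0 0 0.08 0 0 0 0" --pt "0 0 0 0 0 0 0" --pt "0 0 0 0 0 0 0" --pt "0 0 0 0 0 0 0"

```text
t: 23.8
ee_pos: [0.4935, 0.2281, 0.1079]
orientation: [1.322, -2.725, 0.077]
ft_force: [0.4, -0.7, -0.7]
opening: 0.0469
grip_force: 41.4
```

Run:
```python
from plan import *
s=robot.state(); q=R.from_rotvec(s["orientation"]); print(np.round(s["ee_pos"],4),"ang err",np.degrees((q.inv()*QU).as_rotvec()),"to contact",q.inv().apply(U+.0084*nrm(7)-s["ee_pos"]).round(4),np.round(s["ft_force"],1))
```

```text
[0.4935 0.2281 0.1079] ang err [ 0.07215173 -0.04994525  0.02525621] to contact [-0.     -0.0006  0.007 ] [ 0.4 -0.7 -0.7]
```

Emit:
play_rows --pt "0 0 0.06 0 0 0 0" --pt "0 0 0.03 0 0 0 0" --pt "0 0 0 0 0 0 0" --pt "0 0 0 0 0 0 0"

```text
t: 24.3
ee_pos: [0.4931, 0.2277, 0.1034]
orientation: [1.322, -2.724, 0.077]
ft_force: [0.9, -0.5, -0.5]
opening: 0.0473
grip_force: 41.4
```

Emit:
play_rows --pt "0 0 0.03 0 0 0 0" --pt "0 0 0 0 0 0 0" --pt "0 0 0 0 0 0 0"

```text
t: 24.68
ee_pos: [0.4929, 0.2275, 0.1019]
orientation: [1.322, -2.724, 0.077]
ft_force: [-0.6, 0.7, -0.8]
opening: 0.0469
grip_force: 41.4
```

Emit:
play_rows --pt "0 0 0.03 0 0 0 0" --pt "0 0 0 0 0 0 0" --pt "0 0 0 0 0 0 0"

```text
t: 25.05
ee_pos: [0.4933, 0.2275, 0.101]
orientation: [1.323, -2.725, 0.078]
ft_force: [-0.5, -0.3, 4.2]
opening: 0.0468
grip_force: 41.9
```

Emit:
play_rows --pt "0 0 0.01 0 0 0 0" --pt "0 0 0 0 0 0 0" --pt "0 0 0 0 0 0 65" --pt "0 0 0 0 0 0 85" --pt "0 0 0 0 0 0 90"

```text
t: 25.68
ee_pos: [0.4924, 0.2272, 0.0994]
orientation: [1.322, -2.724, 0.077]
ft_force: [0.5, -1.1, -0.3]
opening: 0.0767
grip_force: 0.0
```

Emit:
play_rows --pt "0 0 0 0 0 0 90" --pt "0 0 -0.4 0 0 0 90" --pt "0 0 -1 0 0 0 90" --pt "0 0 -1 0 0 0 90" --pt "0 0 -0.4 0 0 0 90"

```text
t: 26.3
ee_pos: [0.5058, 0.2415, 0.2428]
orientation: [1.325, -2.73, 0.078]
ft_force: [-1.0, 0.9, 0.1]
opening: 0.0766
grip_force: 0.0
```

Emit:
play_rows --pt "0.8 0 -0.3 0 0 0 90" --pt "1 0 -0.3 0 0 0 90" --pt "1 0 -0.2 0 0 0 90" --pt "1 0 0 0 0 0 90" --pt "0 0 0 0 0 0 90"

```text
t: 26.92
ee_pos: [0.3885, 0.0946, 0.3014]
orientation: [1.318, -2.726, 0.078]
ft_force: [0.1, -0.5, 0.4]
opening: 0.0765
grip_force: 0.0
```

Run:
```python
from plan import *
im={c:eyes.read_camera(c)[:,:,::-1] for c in CAM}
for c in im: cv2.imwrite(f"pics/{c}4.png",im[c])
def pw(c0,n,yaw,L,W,fl,h,ch):
    P=[(*q,z) for sx in(1,-1) for sy in(1,-1) for q in [(sx*fl/2,sy*W/2),(sx*L/2,sy*(W/2-ch))] for z in(0,h+q[0]*np.tan(np.radians(7)))]
    return (R.from_euler('z',.8894)*R.from_euler('y',n,degrees=True)*R.from_euler('z',yaw)).apply(P)+c0
rp=pw(U-.038*nrm(14),14,.014,.116,.056,.065,.038,.018); pp=pw(U,7,.014,.096,.048,.055,.034,.015)
print("pale top z",pp[1::2,2].round(4)); o=[]
for c,x,y in (("top",230,195),("side",290,235)):
    a=cv2.resize(im[c][y:y+65,x:x+65],None,fx=6,fy=6,interpolation=cv2.INTER_CUBIC)
    for P,col in((rp,(255,0,0)),(pp,(0,0,255))): cv2.polylines(a,[cv2.convexHull(((proj(c,P[1::2])-[x,y]+.5)*6).astype(np.int32))],True,col,1)
    o.append(a)
x,y=230,105; b=np.hstack([im["side"][y:y+100,x:x+195], im["top"][120:220,290:485]])
cv2.imwrite("pics/fin.png",np.vstack([np.hstack(o),cv2.resize(b,(780,200))]))
```

```text
pale top z [0.1264 0.1264 0.1263 0.1264 0.1264 0.1264 0.1263 0.1264]
```

View pics/fin.png

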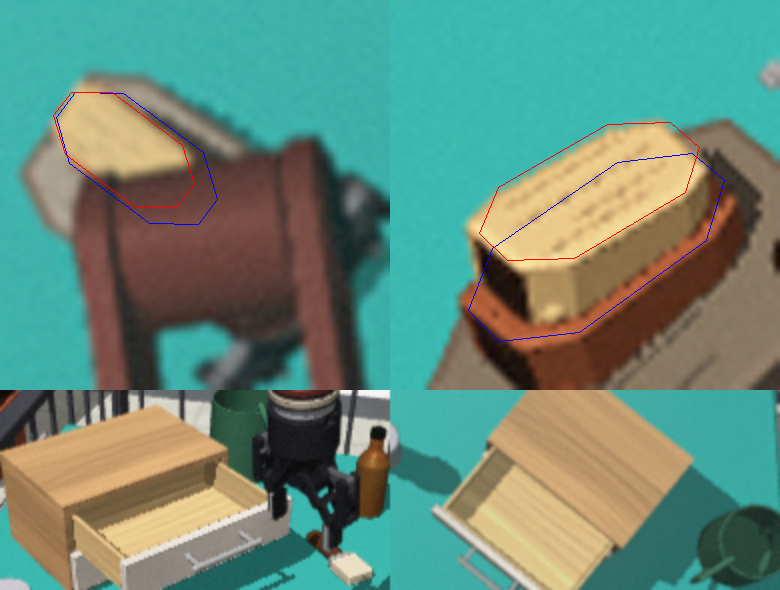

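The pale wedge is level and centred on the red one, with its dark bark end downhill and its top face at (468–712, 122–262) matching the model. The drawer is out and empty, and the gripper is clear.

```bash
python3 -c "
from rig import order
print(order.sign_off())"
```

```text
the job is handed in; nothing more can be done
None
```

The job is handed in at about 27 s: the drawer is out at its stop, and the red wedge and then the pale wedge are stacked on the block beside the knot; the final pictures show the pile matching the level-topped model to within a few millimetres, but no verdict came back.

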